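# Latch the vial agitator's cover and switch it on

## Task

Secure the vials in the agitator: take the latch bar by its upright fin, lift it, draw the sliding cover shut over the vials with the bar's tooth passing over the keeper, and let the bar drop fully down into the keeper's notch. Only when the cover is latched, push the small slide switch on the front deck across to its other end, the end with the raised pip. Leave the bottle, the beaker and the thermometer where they are.

Things in the scene. Friction and masses are not known exactly. Their poses are not given: they have to be found in the camera images.
- unit: Vial agitator: low white casing fixed to the bench, deck 60 mm up. Origin at bench level; casing spans x -130..100, y -180..170 mm. Its x points away from the robot, y along the casing; keeper at its -y end. Well with nine capped vials (tops below the deck) centred at x 10, y -30. Cover rails 10 mm high. Only the latch bar and its hinge lugs (96 mm) stand over 80 mm above the bench.
- cover (a joint): Sliding cover, aluminium frame with clear pane, 132 x 136 mm, top 13 mm above the deck. Metres: 0 shut, grows as it moves to the unit's +y; stops at -0.002 and 0.115; friction about 1.5 N. The latch bar is hinged on it, so the bar can draw it. With the bar down the tooth meets the keeper's near upstand at 0.031 and blocks it; with the tooth in the notch about 5 mm of play remain.
- latch_bar (a joint): Dark steel bar, 150 long, 12 wide, 10 mm high, along the unit's y; hinge (axis along the unit's x, 86 mm above the bench) at the cover's +y end. Rad: 0 level, fully down at its stop; grows as the free -y end is lifted, to 0.9. Falls by its own weight, about 0.16 kg. Under the free end a tooth, 14 mm (y) by 12 mm, its bottom 64 mm above the bench when down.
- latch_grip (a point): Point in the dark steel fin on the latch bar's free end, above the tooth. Fin 12 mm thick (unit's x), 26 long (y), top 14 mm above this point. 139 mm from the hinge along the bar, 24 mm above its middle line, 110 mm above the bench when down. Axes are the bar's (unit's when down). Cover shut and bar down: at x 10, y -124, z 110 mm in the unit's frame. Tooth's middle 6 mm further to -y.
- notch (a point): Middle of the keeper's notch at deck level, 60 mm above the bench; axes as the unit's. The keeper is two dark steel upstands, 12 mm thick (y), 56 wide (x), 18 high (tops 78 mm above the bench), with a 24 mm notch between them. The tooth must be lifted over 14 mm to pass the near one, whose sides are upright.
- switch_ridge (a point): Top middle of the slide switch's ridge: a black rib 14 mm wide (unit's x), 5 thick (y), 6 mm above the deck, on a flush black slider in a flat grey surround 28 x 52 mm (1.5 mm high at most), on the deck between the robot and the cover. Axes as the unit's. It moves along the unit's y only.
- switch (a joint): The slide switch. Metres: 0 off, 0.012 on; grows as the ridge moves to the unit's -y, towards the raised steel pip (dome 5 mm high, 36 mm to -y of the ridge's mid position). A detent of about 3 N holds it at either end; past half-way (0.006) it snaps to the far end.
- reagent_bottle: Brown glass bottle, 56 mm across, 110 mm high, standing beyond the unit (unit's +x). Not to be disturbed. Origin at its underside.
- beaker: Empty glass beaker, 60 mm across, 70 mm high, standing beyond the unit. Not to be disturbed. Origin at its underside.
- thermometer: White hand thermometer lying flat on the bench past the unit's -y end: head 55 by 60 mm, 22 mm high, with a thin probe reaching 150 mm to its -y. Not to be disturbed. Origin under the head.

How it is judged:
On the way, in this order (a step that is already met when the one before it is completed fails the run):
1. the cover is shut and the latch bar lies fully down with its tooth in the keeper's notch (value of joint cover below 0.008 m and value of joint latch_bar below 0.05 rad), for 0.3 s.
2. the slide switch is at its on end (value of joint switch above 0.009 m), for 0.2 s.
At the end, for the whole second after the job is handed in: The cover is shut (joint under 8 mm), the latch bar is down in the notch (under 0.05 rad) and the switch is on (over 9 mm of its 12 mm), all at rest and let go (all of step 1 and value of joint switch above 0.009 m and velocity of joint cover between -0.01 and 0.01 m/s and velocity of joint latch_bar between -0.05 and 0.05 rad/s); the robot touches nothing.
It fails at once if the brown glass bottle is moved more than 30 mm or tipped (distance of reagent_bottle from where it was at the start of the episode above 0.03 m or angle between reagent_bottle's own z axis and vertical above 0.5 rad).
It fails at once if the small glass beaker is moved more than 30 mm or tipped (distance of beaker from where it was at the start of the episode above 0.03 m or angle between beaker's own z axis and vertical above 0.5 rad).
It fails at once if the hand thermometer is moved more than 30 mm or tipped (distance of thermometer from where it was at the start of the episode above 0.03 m or angle between thermometer's own z axis and vertical above 0.5 rad).
It also fails if it takes over 46 s, if anything falls off the work surface, if the arm or the gripper's body presses on something with over 40 N, if the wrist force passes 120 N, or if a joint passes its speed limit or range.

## Robot

A 7-joint arm with a two-finger parallel gripper is mounted at the origin on the work surface. World frame = base frame: x ahead of the robot, y to its left, z up, the work surface at z = 0. Lengths are in m, angles in rad, forces in N, time in s.
With the tool pointing down it reaches from about 0.4 to 0.85 m from the base axis. Payload 6.9 kg.
Tool frame: the origin (TCP) lies midway between the tips of the shut fingers; the grasp point (between the pads) lies behind it (ctrl.pinch_z is the z of the grasp point in the tool frame, in m); z points along the fingers, y is the direction in which the jaws open and shut (so a half turn about z gives the same grasp; the last joint's range is limited). The gripper opens to 85 mm and grips with 20 to 120 N. Pads are 22 mm wide; open, the fingers measure 114 mm over their backs; the gripper's body (76 mm by 85 mm) begins 54 mm behind the grasp point. The pads swing forward as they close: fully open they stand 13 mm farther back than shut.
Start: joints at [-1.183, 0.507, -0.238, 1.5, 0.126, 1.149, -0.155], TCP at [0.174, 0.6, 0.231] pointing down, gripper open.
Joint ranges: [-3.08, 3.08], [-0.24, 2.05], [-1.43, 1.35], [0, 2.5], [-1.52, 4.66], [0.17, 1.96], [-2.89, 2.89]. Speed limits (rad/s): [2.39, 2.39, 3.14, 3.14, 3.14, 3.14, 3.14].

## Interface

Orientations are given as a unit quaternion [w, x, y, z].
In Python, from station import ctrl, get_state, vision, ticket, models gives the robot as it stands. Calls block until the motion is done:
- ctrl.movep(position, orientation): joint-space move of the TCP to a pose.
- ctrl.movel(position, frame=None, max_speed=0.15): straight line of the TCP; frame=None keeps the orientation; max_speed is the mean speed in m/s.
- ctrl.set_joints(angles): joint-space move.
- ctrl.ungrasp() and ctrl.close_gripper(force=None): open the fingers fully, or close them until they stop; force is the grip in N (None keeps the last).
- ctrl.pause(seconds).
- ctrl.ik(position, orientation): joint angles nearest the present ones, or None.
- get_state(): the state.
- vision.grab_frame(name): name is "scene" or "top" or "wrist"; returns (picture, depth): 480x640x3 uint8, blue, green, red; 480x640 float32, m along the optical axis (not along the pixel's ray), 0 where there is no reading.
- vision.camera_info(name): a dict with "mtx" (3x3 intrinsics, pixels), "dist_coeffs" ([k1, k2, p1, p2, k3] as OpenCV has them; the pictures are not rectified), "R" (3x3) and "t" (3): a world point X has camera coordinates R X + t; the wrist camera has in their place "hand_eye" (4x4, takes a point from camera to tool coordinates, whose origin is the TCP and whose axes are the flange's). Camera axes: x right, y down, z forward; pixel columns grow to the right and rows downward; lengths in m; the calibration is good to about 2 mm. A picture is of the moment at which its call begins: read the wrist's pose just before it. camera_info takes no time and is no camera call.
A pose or a line that the arm cannot do raises ctrl.Unreachable and nothing moves.
- ticket.close_job(): hands the job in, once; it reports no verdict.
Trained networks look in the newest picture that a camera, given by its name, has taken for a name from the list of things; names that differ only in an ending like _2 or _b are one class to them, and where a whole thing is asked for, a point or a joint stands for the part that bears it (a point fixed in the world has none). Each returns a list of dicts, best first, with "p" (0 to 1); they miss things now and then, are a little off and sometimes report something else, mostly with a low value. They report only what shows in the picture. A call takes as long as a camera call.
- models.recognise(camera, target): "point" ([column, row] in pixels, amid what is visible of it).
- models.masks_of(camera, target): "mask" (480x640 bool, what is visible of it) and "point" ([column, row] in pixels, amid what is visible of it).
The state is a dict: "time": time; "qpos": joint angles; "qd": joint speeds; "tau": joint torques, N m; "tcp_pos": TCP position; "eef_rot": TCP orientation; "contact_force": force on the tool from outside, world axes, zero at the start; "wrist_torque": the same for the moment, N m; "width": finger opening in m.
Only numpy, scipy, OpenCV 4.12 (cv2) and the standard library are available. Lean on these libraries where they do the work, as an engineer would, in place of code of your own. Each camera call takes 0.05 s, during which the arm holds its last target.

## Working session

There is one attempt and no reset: what is moved stays moved. The work goes in short steps, each a Python script; the robot and the scene stay as the last script left them, time stands still between calls to the robot, and variables do not carry over. Pictures are saved under pics/ and viewed, and the job is handed in when it is done.

```bash
ls; mkdir -p pics; python3 - <<'E'
from station import ctrl, get_state, vision, ticket, models
import cv2
s=get_state(); print(s['time'],s['tcp_pos'],s['eef_rot'],s['width'],ctrl.pinch_z)
for n in ['scene','top','wrist']:
    im,d=vision.grab_frame(n); cv2.imwrite(f'pics/a_{n}.png',im)
    ci=vision.camera_info(n); print(n,ci)
E
```

```text
pics
0.0 [0.17370123 0.59987877 0.23042959] [-1.16763614e-04  1.40392898e-01  9.90095486e-01 -8.65099803e-04] 0.08563576939463564 -0.0187
scene {'mtx': array([[600.92602116,   0.        , 321.45553609],
       [  0.        , 600.92602116, 248.8008853 ],
       [  0.        ,   0.        ,   1.        ]]), 'dist_coeffs': array([-0.16506749,  0.        ,  0.        ,  0.        ,  0.        ]), 'R': array([[-0.43717165,  0.89934854,  0.0072914 ],
       [ 0.60009641,  0.29772517, -0.7424581 ],
       [-0.66989943, -0.32020608, -0.66985283]]), 't': array([ 0.30232588, -0.27770511,  1.36203057])}
top {'mtx': array([[601.26157282,   0.        , 315.83498873],
       [  0.        , 601.26157282, 238.55920775],
       [  0.        ,   0.        ,   1.        ]]), 'dist_coeffs': array([-0.14453046,  0.        ,  0.        ,  0.        ,  0.        ]), 'R': array([[-0.01915198, -0.999654  , -0.01803005],
       [-0.98789568,  0.02169699, -0.15359482],
       [ 0.15393287,  0.01487016, -0.98796941]]), 't': array([-0.02376371,  0.64425168,  0.99379587])}
wrist {'mtx': array([[369.29326084,   0.        , 318.0144779 ],
       [  0.        , 369.29326084, 241.22741623],
       [  0.        ,   0.        ,   1.        ]]), 'dist_coeffs': array([0.01347248, 0.        , 0.        , 0.        , 0.        ]), 'hand_eye': array([[ 1.03496099e-03, -9.45249789e-01, -3.26346083e-01,
         8.31281189e-02],
       [ 9.99999450e-01,  1.03464080e-03,  1.74558308e-04,
         4.48951526e-04],
       [ 1.72649769e-04, -3.26346084e-01,  9.45250339e-01,
        -1.42845583e-01],
       [ 0.00000000e+00,  0.00000000e+00,  0.00000000e+00,
         1.00000000e+00]])}
```

View pics/a_scene.png

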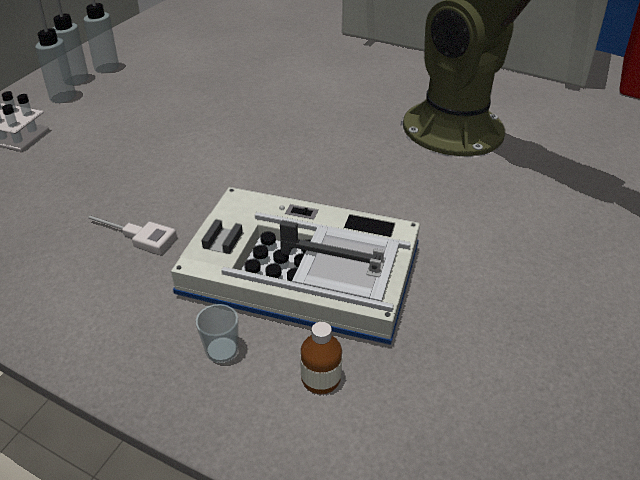

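View pics/a_top.png

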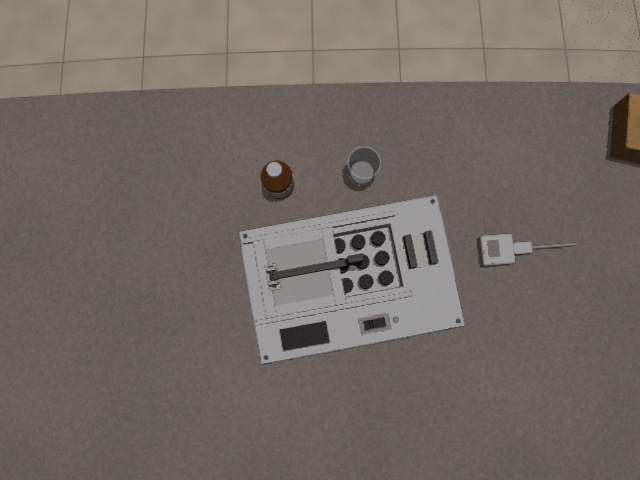

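```bash
cat > h.py <<'E'
from station import ctrl, get_state, vision, ticket, models
import cv2, numpy as np
from scipy.spatial.transform import Rotation as Rn
def cam(n,st=None):
    ci=vision.camera_info(n)
    if n!='wrist': return ci['mtx'],ci['dist_coeffs'],ci['R'],ci['t']
    s=st or get_state(); q=s['eef_rot']
    T=np.eye(4);T[:3,:3]=Rn.from_quat([q[1],q[2],q[3],q[0]]).as_matrix();T[:3,3]=s['tcp_pos']
    M=np.linalg.inv(T@ci['hand_eye']); return ci['mtx'],ci['dist_coeffs'],M[:3,:3],M[:3,3]
def at_z(c,px,z):
    K,D,R,t=c
    p=cv2.undistortPoints(np.array(px,float).reshape(-1,1,2),K,D).reshape(-1,2)
    d=np.c_[p,np.ones(len(p))]@R; o=-R.T@t
    return o+d*((z-o[2])/d[:,2])[:,None]
def cloud(c,depth):
    K,D,R,t=c
    v,u=np.mgrid[:480,:640]
    p=cv2.undistortPoints(np.stack([u,v],-1).reshape(-1,1,2).astype(float),K,D).reshape(-1,2)
    P=np.c_[p,np.ones(len(p))]*depth.reshape(-1,1)
    return ((P-t)@R).reshape(480,640,3)
def proj(c,P):
    K,D,R,t=c
    return cv2.projectPoints(np.array(P,float).reshape(-1,1,3),cv2.Rodrigues(R)[0],t,K,D)[0].reshape(-1,2)
E
python3 - <<'E'
from h import *
im,d=vision.grab_frame('top'); c=cam('top'); P=cloud(c,d)
m=models.masks_of('top','unit')
for k in m: print('unit',k['p'],k['point'],k['mask'].sum())
W=P[m[0]['mask']]; z=W[:,2]
print(np.percentile(z,[5,25,50,75,95]))
ok=(P[...,2]>0.045)&(P[...,2]<0.12)&(d>0)
n,l,st,ce=cv2.connectedComponentsWithStats(ok.astype(np.uint8))
yy,xx=np.where(m[0]['mask']); L=np.bincount(l[yy,xx])[1:].argmax()+1
X=P[l==L]; r=cv2.minAreaRect(X[:,:2].astype(np.float32)); print(r, cv2.boxPoints(r))
for n in ['latch_bar','cover','latch_grip','notch','switch_ridge','switch','reagent_bottle','beaker','thermometer']:
  for camn in ['top']:
    for k in models.recognise(camn,n)[:2]:
        print(n,k['p'],k['point'],P[int(k['point'][1]),int(k['point'][0])])
print(at_z(c,[[241,233],[437,198],[463,325],[262,362]],0.06))
cv2.imwrite('pics/b.png',cv2.resize(im[180:380,225:480],None,fx=3,fy=3,interpolation=cv2.INTER_CUBIC))
E
```

```text
unit 0.79 [348.6, 279.4] 27198
[0.03562003 0.05970928 0.06199579 0.07132098 0.07789371]
((0.5735819339752197, -0.0955960750579834), (0.2304711937904358, 0.3510451018810272), 9.3582181930542) [[ 0.4313389   0.0588524 ]
 [ 0.48842108 -0.28752068]
 [ 0.71582496 -0.25004455]
 [ 0.6587428   0.09632853]]
latch_bar 0.96 [317.2, 271.2] [ 0.58333952 -0.03844361  0.08657416]
latch_bar 0.19 [348.9, 275.4] [ 0.58028843 -0.09157666  0.03604275]
cover 0.79 [299.5, 273.7] [ 0.58014964 -0.00871616  0.0914227 ]
latch_grip 0.78 [318.8, 265.6] [ 0.59249185 -0.04039144  0.09401741]
notch 0.95 [350.1, 280.9] [ 0.5698041  -0.09402089  0.05588831]
switch_ridge 0.3 [277.8, 181.1] [0.73828511 0.02662392 0.08753692]
switch 0.34 [300.9, 274.9] [ 0.5786584  -0.01025473  0.08934461]
reagent_bottle 0.81 [275.5, 177.6] [0.74122984 0.02867847 0.10330341]
beaker 0.96 [362.5, 164.8] [ 0.78763445 -0.12422356  0.00696225]
beaker 0.6 [322.0, 268.0] [ 0.58782733 -0.04686149  0.08978839]
thermometer 0.58 [499.1, 247.7] [ 0.62526596 -0.36430423  0.02300517]
[[ 0.65456084  0.0919667   0.06      ]
 [ 0.70881985 -0.24946477  0.06      ]
 [ 0.48849894 -0.28337696  0.06      ]
 [ 0.43425168  0.05725775  0.06      ]]
```

View pics/b.png

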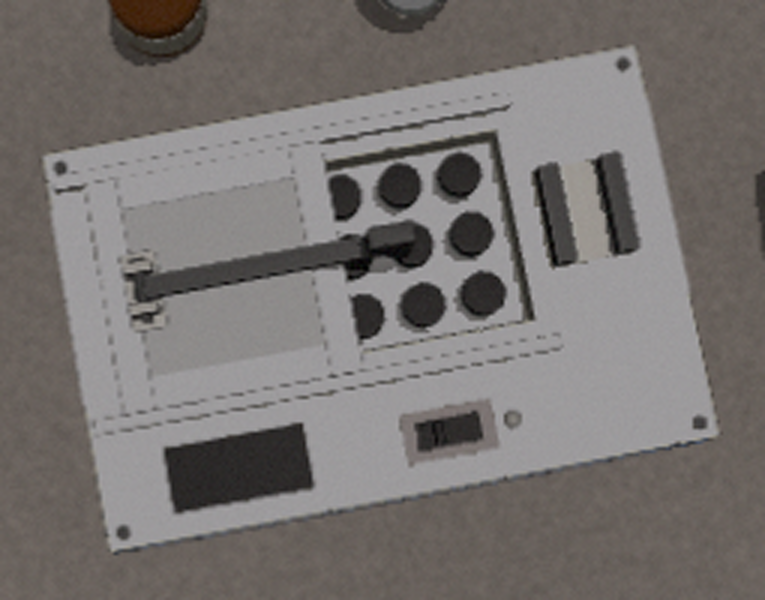

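```bash
cat >> h.py <<'E'
YAW=np.deg2rad(9.36); ORG=np.array([0.5876,-0.0882,0])
def setu(y,o):
    global YAW,ORG; YAW=y; ORG=np.array(o,float)
def RU(): return Rn.from_euler('z',YAW).as_matrix()
def u2w(p): return np.array(p,float)@RU().T+ORG
def w2u(p): return (np.array(p,float)-ORG)@RU()
def ori(sgn=1,th=0):
    # tool y=sgn*ux, z down tilted with the bar angle th
    n=np.array([0,np.sin(th),np.cos(th)]); y=np.array([sgn,0,0.]); z=-n; x=np.cross(y,z)
    q=Rn.from_matrix(RU()@np.c_[x,y,z]).as_quat(); return np.array([q[3],q[0],q[1],q[2]])
E
python3 - <<'E'
from h import *
s=get_state();print(s['time'],s['qpos'].round(2) if hasattr(s['qpos'],'round') else s['qpos'])
for sg in (1,-1):
    for p in ([.01,-.03,.25],[.01,-.03,.13],[.01,-.13,.1],[-.095,-.03,.065]):
        q=ctrl.ik(u2w(p),ori(sg)); print(sg,p,None if q is None else np.round(q,2))
c=cam('top')
def crop(p): return [p[0]/3+225-.33,p[1]/3+180-.33]
for n,p,z in [('fin',(393,236),.124),('kl',(552,215),.078),('kr',(617,204),.078),('ridge',(437,433),.066),('pip',(512,419),.065),('scrTL',(60,167),.06),('scrBR',(699,422),.06),('lug',(140,288),.096),('coverend',(316,280),.073)]:
    print(n,w2u(at_z(c,[crop(p)],z))[0].round(4))
E
```

```text
0.7 [-1.18  0.51 -0.24  1.5   0.13  1.15 -0.15]
1 [0.01, -0.03, 0.25] [-0.12  0.5   0.44  1.51 -0.22  1.18  0.52]
1 [0.01, -0.03, 0.13] [-0.05  0.6   0.32  1.67 -0.23  0.91  0.53]
1 [0.01, -0.13, 0.1] [ 0.03  0.71  0.47  1.59 -0.37  0.93  0.79]
1 [-0.095, -0.03, 0.065] [-0.05  0.58  0.39  2.   -0.36  0.63  0.75]
-1 [0.01, -0.03, 0.25] [-0.44  0.71  1.15  1.51 -0.66  1.35 -2.21]
-1 [0.01, -0.03, 0.13] [-0.44  0.86  1.15  1.68 -0.84  1.18 -2.04]
-1 [0.01, -0.13, 0.1] [-0.25  0.96  1.15  1.59 -0.92  1.22 -1.89]
-1 [-0.095, -0.03, 0.065] [-0.43  0.86  1.15  2.   -0.98  0.98 -1.75]
fin [ 0.0087 -0.0147  0.124 ]
kl [ 0.009  -0.1079  0.078 ]
kr [ 0.0083 -0.1453  0.078 ]
ridge [-0.0982 -0.0219  0.066 ]
pip [-0.0984 -0.0647  0.065 ]
scrTL [0.0902 0.1613 0.06  ]
scrBR [-0.1201 -0.1691  0.06  ]
lug [0.0091 0.1251 0.096 ]
coverend [-0.0021  0.0289  0.073 ]
```

```bash
python3 - <<'E'
from h import *
ctrl.movep(u2w([.0,-.09,.25]),ori(1))
ctrl.pause(0.2)
s=get_state(); im,d=vision.grab_frame('wrist'); print(s['time'],w2u(s['tcp_pos']))
np.savez('w1.npz',im=im,d=d,q=s['eef_rot'],p=s['tcp_pos'])
cv2.imwrite('pics/w1.png',im)
E
```

```text
4.0083 [ 2.03237732e-04 -8.95722464e-02  2.49980182e-01]
```

View pics/w1.png

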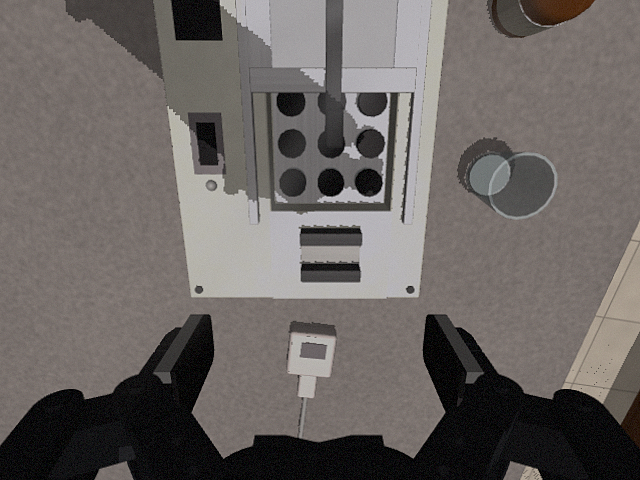

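```bash
python3 - <<'E'
from h import *
w=np.load('w1.npz'); s=dict(eef_rot=w['q'],tcp_pos=w['p']); c=cam('wrist',s); im,d=w['im'],w['d']
U=w2u(cloud(c,d).reshape(-1,3)).reshape(480,640,3)
def box(x0,x1,y0,y1,z0,z1):
    m=(d>0)&(U[...,0]>x0)&(U[...,0]<x1)&(U[...,1]>y0)&(U[...,1]<y1)&(U[...,2]>z0)&(U[...,2]<z1)
    m[310:]=0
    return U[m]
for n,b in [('fin',(-.05,.05,-.08,.03,.115,.14)),('near',(-.05,.05,-.125,-.09,.072,.085)),('far',(-.05,.05,-.165,-.127,.072,.085)),('deck',(-.14,.12,-.2,-.1,.05,.068)),('bar',(-.03,.04,.03,.1,.087,.1))]:
    X=box(*b); print(n,len(X),X.min(0).round(4),X.max(0).round(4),np.median(X,0).round(4))
for n,p,z in [('switchsur',[(189,113),(220,112),(227,174),(194,175)],.061),('slider',[(196,123),(215,122),(218,165),(200,166)],.06),('pip',[(211,185)],.064),('corners',[(191,297),(420,297)],.06),('kn',[(300,227),(361,227),(301,245),(362,245)],.078),('kf',[(301,263),(360,263)],.078)]:
    print(n,w2u(at_z(c,p,z))[:,:2].round(4).tolist())
a=cv2.resize(im[60:300,180:300],None,fx=3,fy=2.5,interpolation=cv2.INTER_CUBIC)
b=cv2.resize(im[60:300,290:400],None,fx=3,fy=2.5,interpolation=cv2.INTER_CUBIC)
cv2.imwrite('pics/w1z.png',np.hstack([a,b]))
E
```

```text
fin 680 [ 0.007  -0.0279  0.115 ] [ 0.0191 -0.0018  0.126 ] [ 0.013  -0.0149  0.1242]
near 870 [-0.0146 -0.1181  0.0721] [ 0.0414 -0.1058  0.0807] [ 0.0133 -0.1112  0.0783]
far 819 [-0.0144 -0.1541  0.072 ] [ 0.0408 -0.1419  0.0802] [ 0.0128 -0.1468  0.0783]
deck 16316 [-0.127  -0.1813  0.0575] [ 0.1034 -0.1     0.068 ] [-0.0233 -0.1381  0.0605]
bar 1056 [0.0069 0.0303 0.0875] [0.0189 0.0698 0.0933] [0.0128 0.0506 0.0912]
switchsur [[-0.1078, -0.0053], [-0.0815, -0.0044], [-0.0798, -0.0565], [-0.1093, -0.0575]]
slider [[-0.1031, -0.0134], [-0.0868, -0.0125], [-0.0874, -0.0488], [-0.1034, -0.0497]]
pip [[-0.0941, -0.0659]]
corners [[-0.1257, -0.1796], [0.1041, -0.1794]]
kn [[-0.0145, -0.1007], [0.0398, -0.1006], [-0.0138, -0.1177], [0.0413, -0.1176]]
kf [[-0.0141, -0.1353], [0.0402, -0.1352]]
```

View pics/w1z.png

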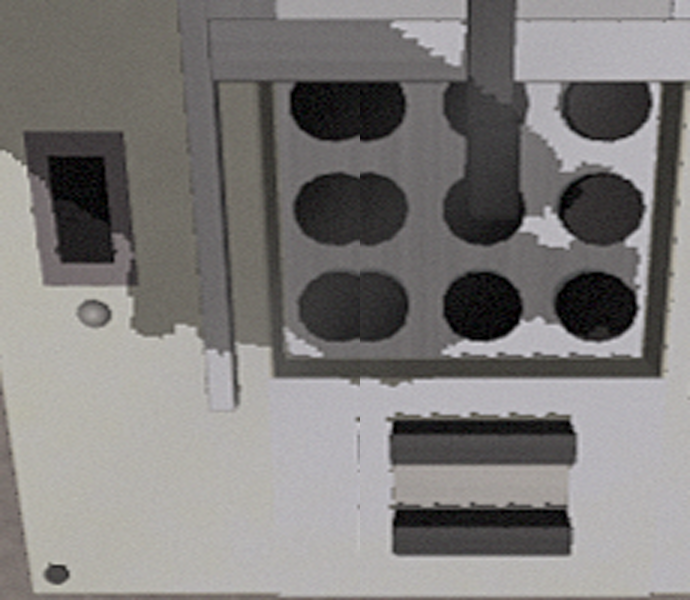

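```bash
cat >> h.py <<'E'
ORG=u2w([.003,0,0]); PZ=ctrl.pinch_z
def tcp_for(q,th,dz=.003):
    # pinch point placed dz above grip (bar normal); unit coords -> world tcp
    c,s_=np.cos(th),np.sin(th); n=np.array([0,s_,c]); a=np.array([0,-c,s_])
    g=np.array([.010,.015+q,.086])+.139*a+(.024+dz)*n
    return u2w(g+PZ*n)   # tool z=-n; pinch=tcp+PZ*z => tcp = pinch+PZ*n
def rep(t=''):
    s=get_state(); print(t,round(s['time'],2),'u',w2u(s['tcp_pos']).round(4),'F',(np.array(s['contact_force'])@RU()).round(1),'w',round(s['width'],4))
E
python3 - <<'E'
from h import *
Q=.109
print(w2u(tcp_for(Q,0)))
for q,t in ((.11,0),(.11,.2),(0,.2),(0,0)): print(ctrl.ik(tcp_for(q,t),ori(1,t)) is not None)
t=tcp_for(Q,0)
ctrl.movep(t+[0,0,.07],ori(1)); rep('above')
ctrl.movel(t,max_speed=.08); rep('at')
s=get_state();im,d=vision.grab_frame('wrist'); cv2.imwrite('pics/w2.png',im)
ctrl.close_gripper(40); rep('closed')
im,d=vision.grab_frame('wrist'); cv2.imwrite('pics/w3.png',im)
E
```

```text
[ 0.01   -0.015   0.0943]
True
True
True
True
above 4.59 u [ 0.01   -0.0146  0.164 ] F [ 0.2 -0.1  0.3] w 0.0855
at 5.62 u [ 0.0103 -0.0153  0.0948] F [ 1.4 -0.2  0.4] w 0.0858
closed 6.33 u [ 0.0087 -0.0152  0.0944] F [-5.5 -0.7  5.5] w 0.0113
```

View pics/w3.png

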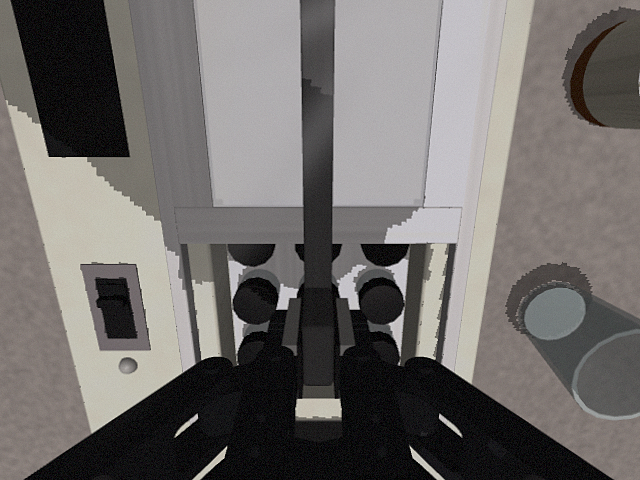

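The fin sits between both pads around (318,345), and the ridge of the switch shows at (113,300). I'll lift next, then pull.

```bash
python3 - <<'E'
from h import *
Q=.109
for th in (.1,.2):
    ctrl.movel(tcp_for(Q,th),ori(1,th),max_speed=.04); rep(th)
for q in (.08,.045,.02):
    ctrl.movel(tcp_for(q,.2),ori(1,.2),max_speed=.06); rep(q)
im,d=vision.grab_frame('scene'); cv2.imwrite('pics/s4.png',cv2.resize(im[150:370,150:450],None,fx=2.6,fy=2.6))
E
```

```text
0.1 6.88 u [ 0.0087 -0.0123  0.1076] F [-5.5  1.7  0.9] w 0.0116
0.2 7.38 u [ 0.0088 -0.0095  0.1213] F [-5.9  1.4  0.2] w 0.0113
0.08 8.01 u [ 0.0088 -0.0403  0.1216] F [-6.7 -1.8  1.2] w 0.0118
0.045 8.74 u [ 0.0088 -0.0753  0.1216] F [-6.5 -1.   0.7] w 0.0114
0.02 9.31 u [ 0.0088 -0.1003  0.1216] F [-5.6 -1.1  0.3] w 0.0114
```

View pics/s4.png

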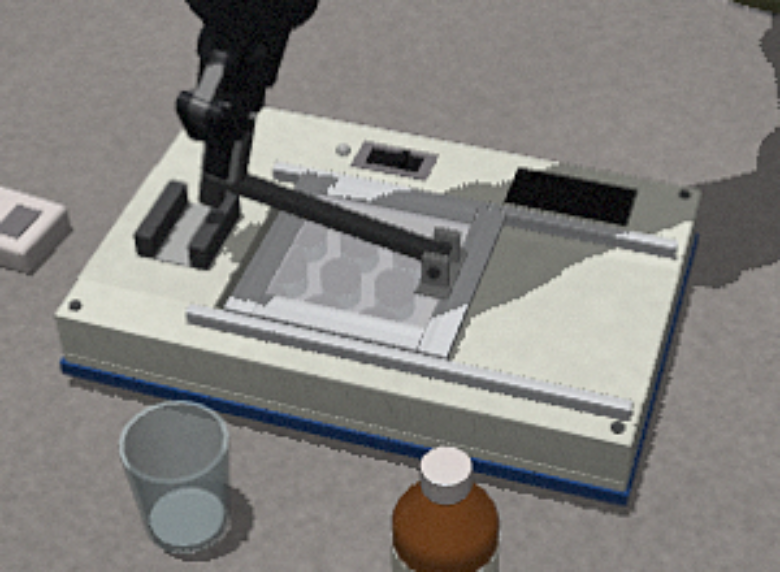

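The bar is raised, with the tooth over the near upstand (around (215,195) in the enlarged view), and the cover is following. I'll finish closing it and lower the bar.

```bash
python3 - <<'E'
from h import *
ctrl.movel(tcp_for(.001,.2),ori(1,.2),max_speed=.05); rep('shut')
for th in (.12,.07,.03,0):
    ctrl.movel(tcp_for(.001,th),ori(1,th),max_speed=.04); rep(th)
ctrl.pause(.2); rep()
E
```

```text
shut 9.89 u [ 0.0089 -0.1193  0.1216] F [-5.6 -0.8 -0.2] w 0.0116
0.12 10.32 u [ 0.0089 -0.1219  0.1107] F [-7.1 -1.3  0.1] w 0.0113
0.07 10.64 u [ 0.0089 -0.1227  0.1038] F [-7.3 -1.7 -0.1] w 0.0114
0.03 10.93 u [ 0.0089 -0.1232  0.0983] F [-7.7 -1.3  0.3] w 0.0113
0 11.19 u [ 0.0089 -0.124   0.0945] F [-8.  -1.4  0.7] w 0.0115
 11.39 u [ 0.0089 -0.1238  0.0945] F [-8.5 -1.6  0.3] w 0.0113
```

Forces stayed low, so nothing is jammed. I'll release, back off and check.

```bash
python3 - <<'E'
from h import *
ctrl.ungrasp(); rep('open')
t=tcp_for(.001,0); ctrl.movel(t+[0,0,.06],max_speed=.1); 
ctrl.movep(u2w([-.04,-.02,.24]),ori(1)); ctrl.pause(.3)
s=get_state(); im,d=vision.grab_frame('wrist'); cv2.imwrite('pics/w5.png',im); rep('up')
np.savez('w5.npz',im=im,d=d,q=s['eef_rot'],p=s['tcp_pos'])
c=cam('wrist',s); U=w2u(cloud(c,d).reshape(-1,3)).reshape(480,640,3)
def box(n,x0,x1,y0,y1,z0,z1):
    m=(d>0)&(U[...,0]>x0)&(U[...,0]<x1)&(U[...,1]>y0)&(U[...,1]<y1)&(U[...,2]>z0)&(U[...,2]<z1)
    X=U[m]; print(n,len(X),X.min(0).round(4),X.max(0).round(4),np.median(X,0).round(4)) if len(X) else print(n,0)
box('fin',-.03,.05,-.17,-.09,.115,.15)
for y in (-.1,-.05,0): box('bar%g'%y,.006,.014,y-.01,y+.01,.082,.11)
box('lug',-.03,.05,-.02,.06,.094,.11)
box('ridge',-.112,-.082,-.055,-.005,.0635,.08)
box('pip',-.112,-.082,-.08,-.056,.0625,.08)
im2,_=vision.grab_frame('scene'); cv2.imwrite('pics/s5.png',cv2.resize(im2[150:370,150:450],None,fx=2.6,fy=2.6))
E
```

```text
open 12.1 u [ 0.01   -0.1231  0.0943] F [0.2 0.5 0.5] w 0.0852
up 13.82 u [-0.0402 -0.0206  0.2392] F [-0.5  0.8 -0.3] w 0.0851
fin 494 [ 0.0041 -0.1362  0.115 ] [ 0.0163 -0.1099  0.1263] [ 0.0095 -0.1207  0.1241]
bar-0.1 178 [ 0.006  -0.1097  0.0898] [ 0.0139 -0.0901  0.0933] [ 0.0101 -0.0999  0.0915]
bar-0.05 211 [ 0.006  -0.0599  0.0895] [ 0.014  -0.04    0.0941] [ 0.0101 -0.0495  0.0915]
bar0 242 [ 0.006  -0.0097  0.0895] [0.014  0.0099 0.093 ] [0.01   0.0003 0.0914]
lug 319 [-0.0045  0.0074  0.0941] [0.0246 0.023  0.0977] [0.0015 0.0154 0.0958]
ridge 100 [-0.1049 -0.0311  0.0635] [-0.0914 -0.0163  0.0689] [-0.098  -0.0243  0.0663]
pip 66 [-0.1026 -0.0702  0.0625] [-0.094  -0.0622  0.0659] [-0.0983 -0.0657  0.0642]
```

View pics/w5.png

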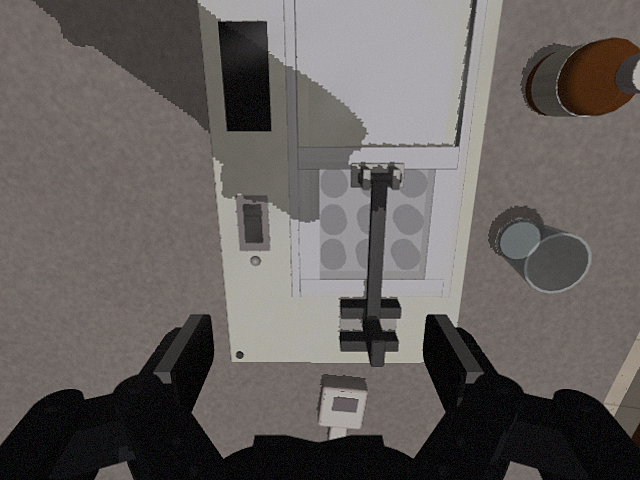

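View pics/s5.png

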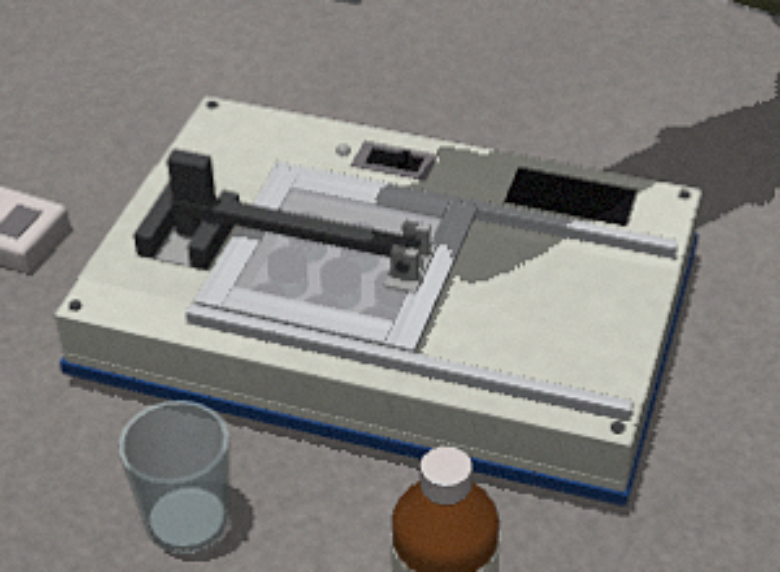

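Latched: the bar top is level at z 91.5 mm, the fin centre is at y −123 mm (cover ≈ 1 mm), and the tooth is between the upstands. The switch is next; its ridge is at about (−98, −24) mm in the unit's frame.

```bash
python3 - <<'E'
from h import *
x=-.0985
ctrl.close_gripper(20)
ctrl.movep(u2w([x,.008,.12]),ori(1)); rep('above')
ctrl.movel(u2w([x,.008,.0635]),max_speed=.06); rep('down')
ctrl.movel(u2w([x,-.008,.0635]),max_speed=.03); rep('near')
for y in (-.012,-.015,-.018,-.0205):
    ctrl.movel(u2w([x,y,.0635]),max_speed=.02); rep(y)
E
```

```text
above 15.25 u [-0.0972  0.0073  0.1209] F [ 0.1 -0.4  0.7] w -0.0001
down 16.34 u [-0.0983  0.0079  0.0638] F [-0.6 -0.3 -0.3] w 0.0
near 17.02 u [-0.0986 -0.008   0.0634] F [-0.9  0.3  0.5] w 0.0001
-0.012 17.38 u [-0.0985 -0.0116  0.0634] F [0.5 1.8 0.9] w -0.0003
-0.015 17.68 u [-0.0985 -0.0154  0.0635] F [ 0.4 -0.4  0.1] w -0.0003
-0.018 17.98 u [-0.0985 -0.0188  0.0636] F [0.3 0.2 0.1] w -0.0003
-0.0205 18.25 u [-0.0985 -0.0209  0.0636] F [-0.   0.2 -0.2] w 0.0002
```

```bash
python3 - <<'E'
from h import *
x=-.0985
ctrl.movel(u2w([x,-.0225,.0635]),max_speed=.02); rep()
ctrl.movel(u2w([x,-.010,.0635]),max_speed=.05)
ctrl.movel(u2w([x,-.0,.14]),max_speed=.12)
ctrl.movep(u2w([-.06,-.02,.24]),ori(1)); ctrl.pause(.3)
s=get_state(); im,d=vision.grab_frame('wrist'); rep('up')
cv2.imwrite('pics/w6.png',im)
c=cam('wrist',s); U=w2u(cloud(c,d).reshape(-1,3)).reshape(480,640,3)
def box(n,x0,x1,y0,y1,z0,z1):
    m=(d>0)&(U[...,0]>x0)&(U[...,0]<x1)&(U[...,1]>y0)&(U[...,1]<y1)&(U[...,2]>z0)&(U[...,2]<z1)
    X=U[m]; print(n,len(X),X.min(0).round(4),X.max(0).round(4),np.median(X,0).round(4)) if len(X) else print(n,0)
box('fin',-.03,.05,-.17,-.09,.115,.15)
for y in (-.1,-.05,0): box('bar%g'%y,.006,.014,y-.01,y+.01,.082,.11)
box('ridge',-.112,-.082,-.055,-.005,.0635,.08)
box('pip',-.112,-.082,-.08,-.056,.0625,.08)
p=proj(c,u2w([[-.098,-.035,.06]]))[0].astype(int); print(p)
a=im[p[1]-50:p[1]+50,p[0]-60:p[0]+60]; cv2.imwrite('pics/w6z.png',cv2.resize(a,None,fx=5,fy=5,interpolation=cv2.INTER_CUBIC))
im2,_=vision.grab_frame('scene'); cv2.imwrite('pics/s6.png',cv2.resize(im2[100:400,50:450],None,fx=2,fy=2))
E
```

```text
18.5 u [-0.0985 -0.0227  0.0635] F [-0.4 -0.6  0.3] w -0.0002
up 20.56 u [-0.0604 -0.0197  0.2392] F [-0.7 -0.5  0. ] w 0.0
fin 338 [ 0.0038 -0.131   0.115 ] [ 0.0163 -0.1101  0.126 ] [ 0.0089 -0.1157  0.1237]
bar-0.1 180 [ 0.0061 -0.11    0.0892] [ 0.014  -0.0902  0.1001] [ 0.01   -0.1003  0.0914]
bar-0.05 206 [ 0.006  -0.0599  0.0898] [ 0.014  -0.0401  0.093 ] [ 0.01   -0.0502  0.0915]
bar0 252 [ 0.006  -0.0099  0.0895] [0.014  0.0099 0.0934] [0.01   0.0001 0.0914]
ridge 107 [-0.1046 -0.0448  0.0635] [-0.0909 -0.0224  0.0683] [-0.0973 -0.036   0.0664]
pip 68 [-0.105  -0.0697  0.0627] [-0.093  -0.06    0.0663] [-0.0975 -0.0659  0.0642]
[275 229]
```

View pics/w6z.png

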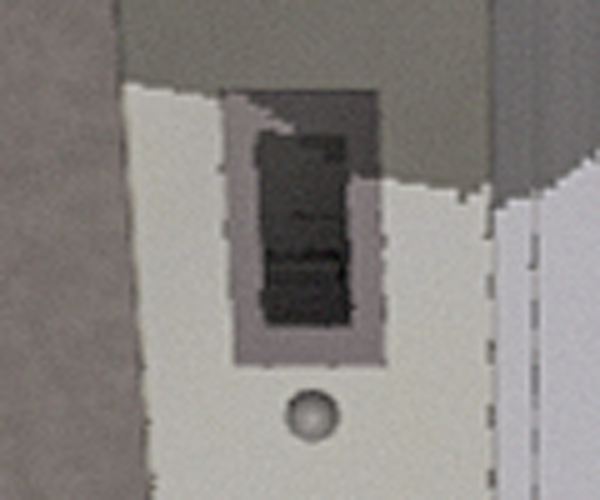

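View pics/s6.png

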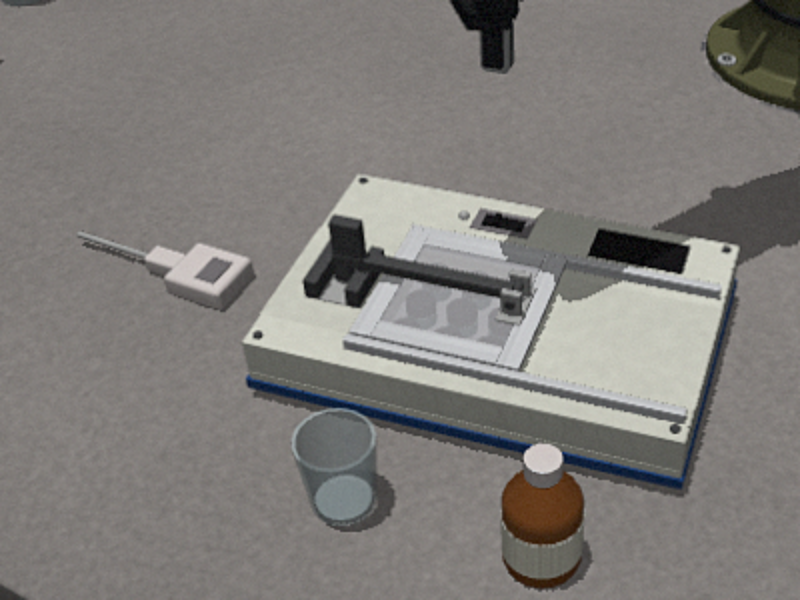

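The ridge moved from y −24.3 to −36.0 mm, which is 11.7 of its 12 mm and 30 mm from the pip, so the switch is on. The bar is still level, the bottle, beaker and thermometer stand undisturbed, and the arm is clear.

```bash
python3 - <<'E'
from h import *
rep(); print(ticket.close_job())
E
```

```text
20.61 u [-0.0603 -0.0198  0.2394] F [ 0.5 -0.1  0.4] w -0.0003
the job is handed in; nothing more can be done
None
```

The cover is shut and latched, the switch is on, and I handed the job in at 20.6 s; `close_job` gives no verdict.

- **What I did:** I gripped the latch bar by its fin, lifted it about 0.2 rad and drew the cover shut with the tooth passing over the near upstand. I lowered the bar into the notch and let go, then pushed the slide switch with the closed fingertips to the pip end.
- **Latch:** after release, the cover was about 1 mm from shut and the bar was level, with its top at 91.5 mm along its whole length. The bar was still level after the switch was pushed. In that last picture the gripper seems to hide part of the fin, so the 1 mm cover figure comes from the picture taken just before.
- **Switch:** the ridge moved 11.7 of its 12 mm and sits 30 mm from the pip. The pushing force I logged between steps was at most 1.8 N, below the stated 3 N detent, so I'm relying on the measured ridge position.
- **Surroundings:** the bottle, beaker and thermometer look unmoved by eye in the last scene picture; I didn't measure them. The arm was clear of everything.
- **Calibration:** the top and wrist cameras disagreed by about 3–4 mm along the unit's x. I used the wrist camera, and the grasp fitted.

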